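Peel the top component tray off a snapped stack

ROBOT

A 6-joint arm with a two-finger parallel gripper is mounted at the origin on the work surface. World frame = base frame: x ahead of the robot, y to its left, z up, the work surface at z = 0. Lengths are in m, angles in rad, forces in N, time in s.
With the tool pointing down it reaches from about 0.35 to 0.775 m from the base axis. Payload 5.5 kg.
Tool frame: the origin (TCP) lies at the very end of the fingers, on their centre line; the grasp point (between the pads) lies 19 mm behind it; z points along the fingers, x is the direction in which the jaws open and shut, and the axes are right-handed (so a half turn about z gives the same grasp; the last joint's range is limited). The gripper opens to 85 mm and grips with 20 to 120 N. Pads are 22 mm wide; open, the fingers measure 114 mm over their backs; the gripper's body (76 mm by 85 mm) begins 54 mm behind the grasp point. The pads swing forward as they close: fully open they stand 13 mm farther back than shut.
Start: joints at [1.063, 0.313, 0.046, 1.304, 0, 1.431], TCP at [0.207, 0.537, 0.193] pointing down, gripper open.
Joint ranges: [-2.76, 2.76], [-0.86, 1.69], [-1.03, 1.26], [-2.2, 2.34], [-1.47, 1.5], [-3.14, 3.14]. Speed limits (rad/s): [2.57, 2.57, 3.14, 3.14, 3.14, 3.14].

INTERFACE

Orientations are given as [roll, pitch, yaw] about the fixed x, y, z axes, in that order (R = Rz(yaw) Ry(pitch) Rx(roll)).
In Python, from workcell import manip, optics, close_job gives the robot as it stands.
- The arm moves only by the tool play_rows, never from a script. Its argument "increments" is text: rows parted by semicolons, each of 5 numbers parted by spaces: the opening, from 0 (shut) to 1 (fully open), then the shift along the tool's x, y, z in cm, then the turn about the tool's z in degrees. In form: hand tx ty tz roll; .... A call has 1 to 8 rows; each row shifts and turns the commanded pose from where the row before left it, along the tool's axes as they then stand; what a row does not reach is not made up. A row lasts 1/10 s, in which the tool goes at most 50 mm and 8.59 degrees, less where a joint would pass 70% of its speed; a pose out of reach is approached as far as the arm can. A call with a gripper value outside its range is refused whole. The fingers move at their own pace and stop on an object; "grip_force" is the grip in N (left out, the last holds). Time passes only in rows, so rows that do not move let the fingers close. It gives the time, the measured TCP pose, the force and the opening at its end, in the units of the state.
- manip.state(): the state, without advancing time (a new reading comes with each control period).
- optics.camera(name): name is "scene" or "top"; returns the picture (400x640x3 uint8, blue, green, red); there is no depth.
- optics.camera_params(name): a dict with "mtx" (3x3 intrinsics, pixels), "rvec" (rotation vector, rad) and "tvec" (3), from world to camera coordinates, as OpenCV has them. Camera axes: x right, y down, z forward; pixel columns grow to the right and rows downward; lengths in m; the calibration is good to about 2 mm. A picture is of the moment at which its call begins. camera_params takes no time and is no camera call.
- close_job(): hands the job in, once; it reports no verdict.
The state is a dict: "clock": time; "joint_pos": joint angles; "joint_velocities": joint speeds; "joint_torque": joint torques, N m; "ee_pos": TCP position; "eef_rot": TCP orientation; "ft_force": force on the tool from outside, world axes, zero at the start; "torque": the same for the moment, N m; "gripper_width": opening from 0.0 (shut) to 1.0 (fully open).
Only numpy, scipy, OpenCV 4.12 (cv2) and the standard library are available. Lean on these libraries where they do the work, as an engineer would, in place of code of your own. Each camera call takes 0.05 s, during which the arm holds its last target. There are 200 camera calls.

TASK

Lift the loose aluminium cover plate off the two pins of the tray holder and lay it flat on the bare bench, clear of the holder. Then peel the top component tray off the snapped-together stack: raise it by its upright corner tab first, so that the opposite corner is the last to leave and the trays underneath stay down in the holder. Finish still holding the tray by its tab in the gripper, level and still, with the whole tray at least 15 cm above the bench and touching nothing else; do not put it down or let go, and leave the other things on the bench alone.

Things in the scene. Friction and masses are not known exactly. Their poses are not given: they have to be found in the camera images.
- holder: Dark steel tray holder screwed to the bench: base plate 200 x 165 x 12 mm (x, y, z), origin at the centre of its underside on the bench, z up. Two upright steel pins, 8 mm across, stand at (+84, +64) and (-84, -64) mm and end 86 mm above the bench. Low stops keep the stack centred on it.
- stack: Lower trays nested into one grey block 140 x 105 x 38 mm, 0.85 kg, loose on the holder with 2 mm of play. Origin: centre of its underside, 12 mm above the bench at start, axes as the holder's. Four sprung clips, two on each short end at y = +25 and -25 mm, reach 2.5 mm over the top tray's rim, out to x = 79 mm and 4 mm above that rim. It must stay down.
- stack_top (a point): Centre of the stack's upper rim plane, 38 mm above stack's origin (50 mm above the bench at start).
- tray: Top tray, grey plastic with shallow pockets, 0.12 kg. Rim 140 x 105 mm (x, y), spanning z = 8 to 12 mm; belly 110 x 76 mm, nested 8 mm deep and 3.5 mm loose in the tray below. Origin: centre of the belly's underside, 42 mm above the bench at start, axes as the holder's. Tilted up by the tab about its far corner it comes out of the clips one by one and is free at 0.2 rad of tilt.
- tab (a point): Grip point in the upright tab on the tray's (+x, -y) corner: (72, -54, 37) mm in the tray's frame, 79 mm above the bench at start. The tab is a fin 8 mm thick, 34 mm long, rising 36 mm above the rim to z = 48 mm, centred on this x, y. Its length runs along (0.8, -0.6) in the tray's frame, the diagonal; pinch it from above across its thickness, along (0.6, 0.8).
- far_corner (a point): Underside of the tray's rim at the corner diagonally across from the tab, (-70, 52.5, 8) mm in the tray's frame: the last to leave. Each sprung clip resists with 1 to 2 N and lets the rim go when it is about 7 mm up; the pull at the tab stays at 3 to 4 N if the tray is tilted up, and is about twice that if it is drawn up evenly.
- cover: Loose aluminium plate 204 x 150 x 5 mm on two 10 mm ribs, 0.28 kg, resting on the top tray's rim. Origin: centre at the ribs' underside, 54 mm above the bench, axes as the holder's at start. Two 14 mm holes at (+84, +64) and (-84, -64) mm sit loosely over the pins. Its corner beyond x = 40, y = -28 mm is cut away round the tray's tab. Lift it straight up by 35 mm to clear the pins.
- cover_grip (a point): Middle of the black grip bar standing on the plate's centre, 30 mm above the ribs' underside. The bar is 60 mm long along the plate's x, 12 mm thick along its y; its top is 41 mm and its foot 15 mm above the ribs' underside. Pinch it from above across y.
- board: Green circuit board with parts on it, 110 x 75 x 20 mm, loose; origin at the centre of its underside. Leave alone.
- meter: Black multimeter lying flat, 160 x 80 x 42 mm, loose; origin at the centre of its underside. Leave alone.
- spool: Reel of solder, 52 mm across, 40 mm high, standing; origin at the centre of its underside. Leave alone.
- driver: Screwdriver lying on the bench, about 200 mm long along its x; origin on its underside. Leave alone.
Not all that is in view belongs to the job. Leave any red look-alike of the tray alone.

How it is judged:
By the outcome, as a careful person would: the job done as asked, in the order asked, and still so for the second after the job is handed in, while the arm keeps its last pose, push and grip.
It also fails if it takes over 51 s, if anything falls off the work surface, if the arm or the gripper's body presses on something with over 40 N, if the wrist force passes 120 N, or if a joint passes its speed limit or range.

## Working session

There is one attempt and no reset: what is moved stays moved. The work goes in short steps, Python scripts to look and compute and a tool call to move; the robot and the scene stay as the last step left them, time stands still between calls to the robot, and variables do not carry over. Pictures are saved under pics/ and viewed, about 8 in all and at most 12, crops included, and the job is handed in when it is done.

Besides the shell and the picture viewer there is one more tool, called after "Emit:" in YAML: its name, and indented under it one key for each argument. play_rows: Moves the arm, as the interface text tells. Its arguments: {"type":"object","properties":{"increments":{"type":"string"},"grip_force":{"type":"number"}},"required":["increments"]}

```bash
ls; mkdir -p pics; python3 - <<'E'
from workcell import manip, optics
import cv2
for n in("scene","top"):
    cv2.imwrite(f"pics/{n}0.png",optics.camera(n)); print(n,optics.camera_params(n))
print(manip.state())
E
```

```text
pics
scene {'mtx': array([[376.4383939 ,   0.        , 320.80947819],
       [  0.        , 376.4383939 , 200.57263976],
       [  0.        ,   0.        ,   1.        ]]), 'rvec': array([ 0.66907355,  2.52657525, -1.32638635]), 'tvec': array([ 0.47993739, -0.09300116,  1.43264801])}
top {'mtx': array([[458.94988781,   0.        , 327.83275998],
       [  0.        , 458.94988781, 208.1983557 ],
       [  0.        ,   0.        ,   1.        ]]), 'rvec': array([ 2.192962  , -2.13758266,  0.08832441]), 'tvec': array([-0.01113989,  0.5447069 ,  1.24687245])}
{'clock': 0.1, 'joint_pos': array([1.06337617e+00, 3.13918997e-01, 4.51332074e-02, 1.30361279e+00,
       1.20873529e-06, 1.43118646e+00]), 'joint_velocities': array([ 0.00238486, -0.00147441,  0.00264342, -0.0013938 ,  0.00193377,
       -0.0007517 ]), 'joint_torque': array([ 2.31988575e-03, -4.81725240e+01,  2.99244332e+01,  1.27540759e-02,
       -2.07869712e-04,  9.13221498e-06]), 'ee_pos': array([0.20652228, 0.53609423, 0.19211829]), 'eef_rot': array([-3.14136849e+00,  1.58649911e-03,  1.20298621e+00]), 'ft_force': array([-0.02067066,  1.25018039,  0.08521525]), 'torque': array([-0.00561274, -0.00612591,  0.0001433 ]), 'gripper_width': 1.0023730884947852}
```

View pics/top0.png

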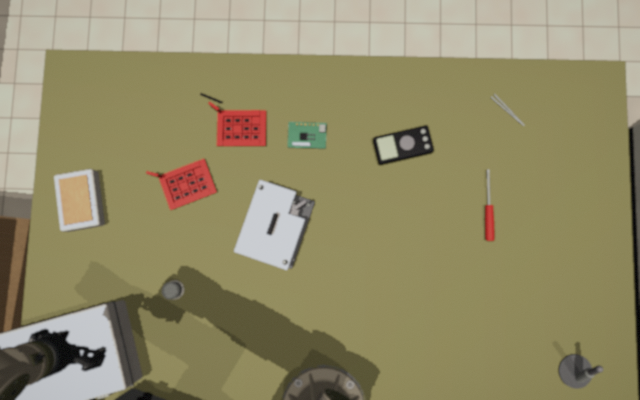

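View pics/scene0.png

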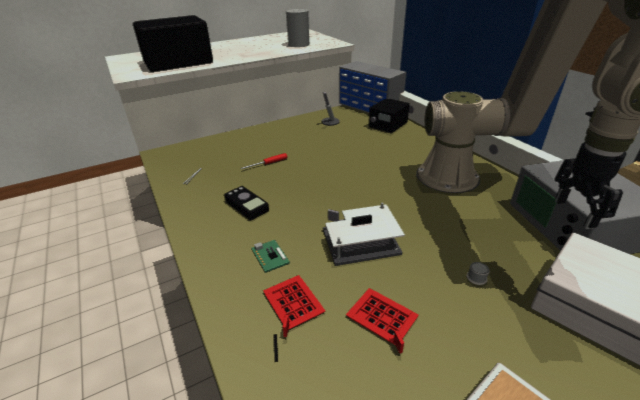

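The top view shows the cover at about (272,225), with its black bar at (272,223), its cut-away corner and tab at (300,207), and its holes near (263,187) and (287,262). There are three tray candidates: red ones at (242,128) and (188,184), which are look-alikes, and the grey one under the cover. The grey one fits, because it sits in the holder. I'll confirm that in a crop.

```bash
cat > h.py <<'E'
import numpy as np, cv2
from workcell import manip, optics
def P(n):
    p=optics.camera_params(n); R=cv2.Rodrigues(p["rvec"])[0]; return p["mtx"],R,np.array(p["tvec"]).ravel()
def ray(n,uv,z):
    K,R,t=P(n); d=R.T@np.linalg.inv(K)@np.array([*uv,1.]); c=-R.T@t
    return c+d*(z-c[2])/d[2]
def proj(n,X):
    K,R,t=P(n); x=(K@(R@np.atleast_2d(X).T+t[:,None])).T; return x[:,:2]/x[:,2:]
E
python3 - <<'E'
from h import *
a=cv2.imread("pics/top0.png")[170:280,220:330]; b=cv2.imread("pics/scene0.png")[195:270,310:410]
a=cv2.resize(a,(440,440),interpolation=cv2.INTER_CUBIC); b=cv2.resize(b,None,fx=3.5,fy=3.5,interpolation=cv2.INTER_CUBIC)
c=np.zeros((440,790+10,3),np.uint8); c[:,:440]=a; c[:b.shape[0],445:445+b.shape[1]]=b[:,:355]
cv2.imwrite("pics/c1.png",c)
for n,uv,z in[("bar",(272,223.5),.095),("h1",(263,187),.069),("h2",(287,262),.069),("tab",(302,205),.09),
 ("board",(307,135),.01),("meter",(403,145),.03),("driver",(490,225),.02),("edgeBL",(20,340),0),("red1",(242,128),.01),("red2",(188,184),.01),("spool",(173,290),.04)]: print(n,ray("top",uv,z).round(4))
E
```

```text
bar [0.4943 0.1468 0.095 ]
h1 [0.5937 0.1784 0.069 ]
h2 [0.3947 0.1067 0.069 ]
tab [0.5455 0.0701 0.09  ]
board [0.7547 0.068  0.01  ]
meter [ 0.7272 -0.2028  0.03  ]
driver [ 0.5099 -0.4465  0.02  ]
edgeBL [0.1582 0.8487 0.    ]
red1 [0.7709 0.2549 0.01  ]
red2 [0.6054 0.4011 0.01  ]
spool [0.3105 0.4161 0.04  ]
```

View pics/c1.png

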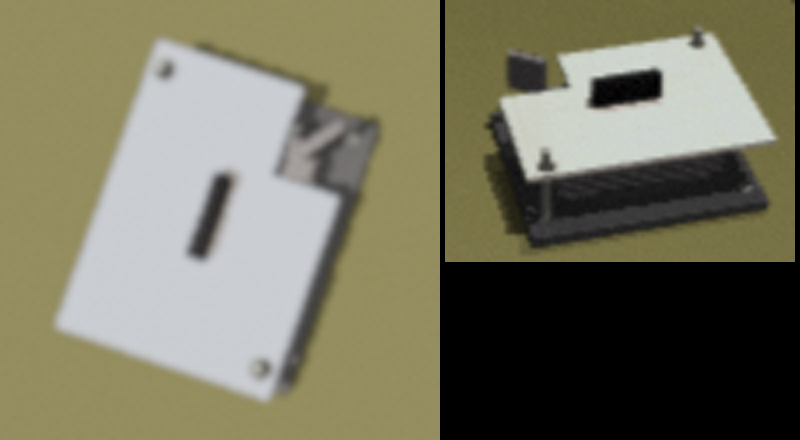

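```bash
python3 - <<'E'
from h import *
from scipy.optimize import least_squares
px=np.array([(158,38),(57,326),(270,402),(305,86),(275,178),(340,195)])
L=np.array([(102,75,69),(-102,75,69),(-102,-75,69),(102,-28,69),(40,-28,69),(40,-75,69)])/1e3
px=np.vstack([px,(235,172),(190,258)]);
L=np.vstack([L,[(.030,0,.095),(-.030,0,.095)]])
uv=px/4+np.array([220,170])-.375
def W(p): c,s=np.cos(p[2]),np.sin(p[2]); return L@np.array([[c,s,0],[-s,c,0],[0,0,1]])+[p[0],p[1],0]
r=least_squares(lambda p:(proj("top",W(p))-uv).ravel(),[.49,.147,-.2]); print(r.x,r.fun.reshape(-1,2).round(1))
sc=np.array([(560,53),(713,33),(776,138),(526,178),(500,96)]) # approx scene check
idx=[4,5,2,0]
print((proj("scene",W(r.x))-[310,195])*3.5+[445,0])
p=r.x;c,s=np.cos(p[2]),np.sin(p[2]); M=np.array([[c,-s],[s,c]])
print("tab",M@[.072,-.054]+p[:2],"far",M@[-.07,.0525]+p[:2],"pinch yaw",p[2]+np.arctan2(.8,.6))
S=manip.state(); print(S["eef_rot"],S["ee_pos"])
E
```

```text
[ 0.49455205  0.14648008 -0.30475912] [[ 0.9  0.2]
 [ 0.2 -0. ]
 [ 0.  -0.6]
 [ 0.   0.5]
 [-0.1 -0.8]
 [ 0.2  0.6]
 [-2.4 -0. ]
 [ 1.2  0.1]]
[[523.46824266 179.0212079 ]
 [772.65783039 140.2916472 ]
 [709.23541231  33.86283698]
 [495.95286344  98.50152043]
 [567.71561073  88.0544996 ]
 [554.21863161  55.80987045]
 [588.57580381  81.7541119 ]
 [658.98308385  71.53138401]]
tab [0.54703081 0.07336387] far [0.44353103 0.21756528] pinch yaw 0.6225360937845419
[-3.14136849e+00  1.58649911e-03  1.20298621e+00] [0.20652228 0.53609423 0.19211829]
```

```bash
cat >> h.py <<'E'
def goto(x,y,z,yaw):
    S=manip.state(); p=S["ee_pos"]; w=S["eef_rot"][2]; d=np.array([x,y,z])-p
    q=(yaw-w+np.pi/2)%np.pi-np.pi/2   # grasp symmetric
    print("turn deg",round(-np.degrees(q),2))
    for nm,a in(("before turn",w),("after turn",w+q)):
        c,s=np.cos(a),np.sin(a); print(nm,"cm",np.round([100*(c*d[0]+s*d[1]),100*(s*d[0]-c*d[1]),-100*d[2]],2))
    print(S["clock"],p.round(4),S["eef_rot"].round(4),S["ft_force"].round(1),round(S["gripper_width"],3))
E
python3 -c "
from h import *
goto(.4945,.1465,.13,1.266)"
```

```text
turn deg -3.61
before turn cm [-26.    40.88   6.21]
after turn cm [-28.52  39.16   6.21]
0.1 [0.2065 0.5361 0.1921] [-3.1414e+00  1.6000e-03  1.2030e+00] [-0.   1.3  0.1] 1.002
```

Emit:
play_rows:
  increments: "1 -2.4 3.8 0 0;1 -2.4 3.8 0 0;1 -2.4 3.8 0 0;1 -2.4 3.8 0 0;1 -2.4 3.8 0 0;1 -2.4 3.8 0 0;1 -2.4 3.8 0 0;1 -2.4 3.8 0 -3.6"

```text
clock: 0.9
ee_pos: [0.422, 0.2464, 0.1927]
eef_rot: [-3.141, 0.0, 1.267]
ft_force: [1.4, 0.7, -0.5]
gripper_width: 1.002
```

```bash
python3 -c "
from h import *
goto(.4945,.1465,.13,1.266)"
```

```text
turn deg 0.07
before turn cm [-7.37  9.91  6.27]
after turn cm [-7.36  9.92  6.27]
0.9 [0.422  0.2464 0.1927] [-3.1413e+00  1.0000e-04  1.2672e+00] [ 1.4  0.7 -0.5] 1.002
```

Emit:
play_rows:
  increments: "1 -2.4 3.3 1.6 0;1 -2.4 3.3 1.6 0;0.6 -2.4 3.3 1.6 0;0.6 0 0 1.2 0;0.6 0 0 0 0;0.6 0 0 0 0"

```text
clock: 1.5
ee_pos: [0.4932, 0.1502, 0.1327]
eef_rot: [-3.14, 0.0, 1.266]
ft_force: [1.0, 0.5, 0.4]
gripper_width: 0.599
```

```bash
python3 -c "
from h import *
goto(.4945,.1465,.074,1.266)
I=optics.camera('top'); J=optics.camera('scene')
a=cv2.resize(I[160:290,210:340],(390,390),interpolation=cv2.INTER_CUBIC)
b=cv2.resize(J[140:270,290:420],(390,390),interpolation=cv2.INTER_CUBIC)
cv2.imwrite('pics/c2.png',np.hstack([a,b]))"
```

```text
turn deg 0.02
before turn cm [-0.31  0.23  5.87]
after turn cm [-0.31  0.23  5.87]
1.5 [0.4932 0.1502 0.1327] [-3.1400e+00  3.0000e-04  1.2663e+00] [1.  0.5 0.4] 0.599
```

View pics/c2.png

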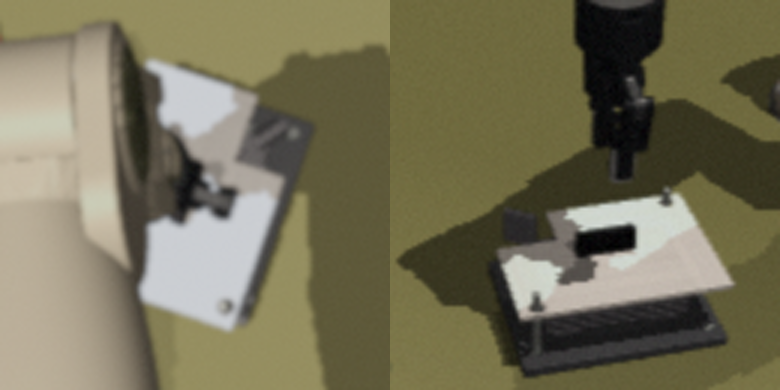

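The left crop shows the fingers over the bar at about (215,195). The right crop shows the gripper above the bar at (605,238). They line up, so I'm descending.

Emit:
play_rows:
  increments: "0.6 -0.3 0.2 1.8 0;0.6 0 0 1.6 0;0.6 0 0 1.3 0;0.6 0 0 1 0;0.6 0 0 0 0;0.6 0 0 0 0"

```text
clock: 2.2
ee_pos: [0.4953, 0.1468, 0.0765]
eef_rot: [3.141, -0.0, 1.267]
ft_force: [-0.3, 0.8, -0.2]
gripper_width: 0.601
```

Emit:
play_rows:
  increments: "0 0 0 0 0;0 0 0 0 0;0 0 0 0 0;0 0 0 0 0;0 0 0 0 0"
  grip_force: 50

```text
clock: 2.7
ee_pos: [0.4953, 0.1462, 0.076]
eef_rot: [3.141, -0.0, 1.266]
ft_force: [0.1, -0.1, -0.0]
gripper_width: 0.002
```

The fingers shut on nothing, so I'll look.

```bash
python3 -c "
from h import *
goto(.4945,.1465,.074,1.266)
I=optics.camera('top'); J=optics.camera('scene')
a=cv2.resize(I[180:270,230:320],(390,390),interpolation=cv2.INTER_CUBIC)
b=cv2.resize(J[170:260,320:410],(390,390),interpolation=cv2.INTER_CUBIC)
cv2.imwrite('pics/c3.png',np.hstack([a,b]))
t=manip.state()['ee_pos']; print((proj('scene',t)-[320,170])*390/90+[390,0],(proj('top',t)-[230,180])*390/90)"
```

```text
turn deg -0.02
before turn cm [ 0.01 -0.09  0.2 ]
after turn cm [ 0.01 -0.09  0.2 ]
2.7 [0.4953 0.1462 0.076 ] [ 3.1414e+00 -1.0000e-04  1.2657e+00] [ 0.1 -0.1 -0. ] 0.002
[[566.03551369 225.94702968]] [[187.23792105 188.94642455]]
```

View pics/c3.png

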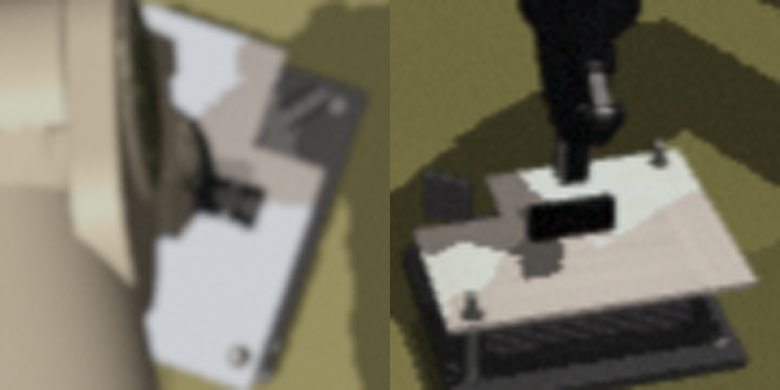

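```bash
python3 -c "
from h import *
k=90/390
def tri(s,t):
    A=[]
    Ps=[]
    for n in('scene','top'):
        K,R,T=P(n); Ps.append(K@np.c_[R,T])
    X=cv2.triangulatePoints(Ps[0],Ps[1],np.array(s,float).reshape(2,1),np.array(t,float).reshape(2,1)); X=(X[:3]/X[3]).ravel(); print(X.round(4),'res',(proj('scene',X)-s).round(1),(proj('top',X)-t).round(1))
for t in((245,205),(235,202),(255,207)): tri((320+(572-390)*k,170+178*k),(230+t[0]*k,180+t[1]*k))
# plate features both views: pin tips near (471,298 scene) ; bar check from first pictures
c1=lambda u,v:((u-445)/3.5+310,v/3.5+195)
tri(c1(626,87),(220+212/4,170+215/4))
tri(c1(697,38),(220+260/4,170+368/4)); tri(c1(546,155),(220+165/4,170+69/4))
"
```

```text
[0.4802 0.1128 0.0892] res [[-3.3 -0.1]] [[-1.5  2. ]]
[0.4824 0.118  0.0933] res [[-2.9 -0.1]] [[-1.3  1.8]]
[0.4785 0.1077 0.0854] res [[-3.8 -0.1]] [[-1.8  2.3]]
[0.4936 0.1463 0.0837] res [[-0.5 -0. ]] [[-0.2  0.3]]
[0.3942 0.1116 0.0754] res [[-0.3  0. ]] [[-0.1  0.2]]
[0.5912 0.1817 0.0791] res [[-0.2 -0. ]] [[-0.1  0.1]]
```

```bash
python3 -c "
from h import *
print('start tcp',proj('scene',[.2065,.5361,.192]),proj('top',[.2065,.5361,.192]))
print('c2 tcp',(proj('scene',[.4932,.1502,.1327])-[290,140])*3+[390,0],(proj('top',[.4932,.1502,.1327])-[210,160])*3)
a=cv2.resize(cv2.imread('pics/top0.png')[300:400,20:150],(520,400),interpolation=cv2.INTER_CUBIC)
b=cv2.resize(cv2.imread('pics/scene0.png')[130:230,550:620],(280,400),interpolation=cv2.INTER_CUBIC)
cv2.imwrite('pics/c4.png',np.hstack([a,b]))
print((proj('scene',[.2065,.5361,.192])-[550,130])*4+[520,0],(proj('top',[.2065,.5361,.192])-[20,300])*4)
S=manip.state(); print(S['joint_pos'])
"
```

```text
start tcp [[564.68721809 233.24037474]] [[ 97.42657623 338.41167544]]
c2 tcp [[608.29440969 200.34011797]] [[175.99663303 188.9193547 ]]
[[578.74887235 412.96149896]] [[309.70630494 153.64670177]]
[ 1.31472181e-01  2.67900790e-01 -3.12850021e-01  9.89985159e-01
  7.94724661e-05  4.36513342e-01]
```

View pics/c4.png

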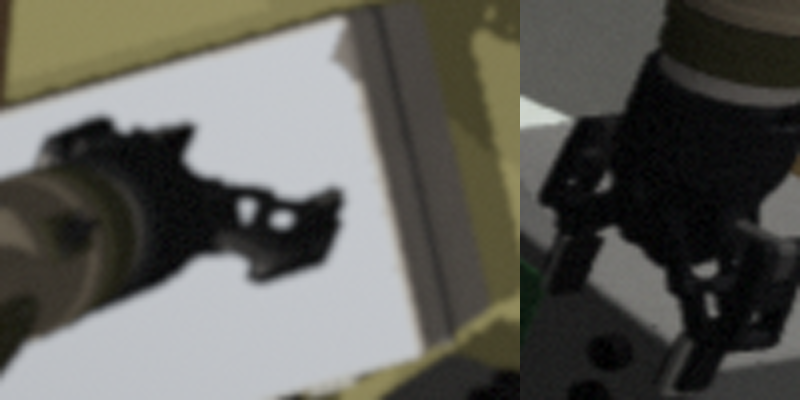

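```bash
python3 -c "
from h import *
def show(p,yaw,hw,up,so,to,ks,kt,ox):
    j=np.array([np.cos(yaw),np.sin(yaw),0])
    for s in(-1,1):
        X=np.array(p)+s*hw*j+[0,0,up]; print(s,((proj('scene',X)-so)*ks+[ox,0]).round(0),((proj('top',X)-to)*kt).round(0))
show([.2065,.5361,.192],1.203,.05,.013,[550,130],[20,300],4,4,520)
print('c2');show([.4932,.1502,.1327],1.266,.03,.008,[290,140],[210,160],3,3,390)
print('c3');show([.4953,.1462,.076],1.266,.04,.013,[320,170],[230,180],390/90,390/90,390)
show([.4953,.1462,.076],1.266,.01,.0,[320,170],[230,180],390/90,390/90,390)
S=manip.state(); print(S['gripper_width'])
"
```

```text
-1 [[530. 342.]] [[375. 192.]]
1 [[649. 454.]] [[221. 124.]]
c2
-1 [[600. 176.]] [[208. 200.]]
1 [[618. 212.]] [[141. 177.]]
c3
-1 [[550. 176.]] [[246. 209.]]
1 [[584. 247.]] [[123. 166.]]
-1 [[562. 217.]] [[203. 194.]]
1 [[570. 235.]] [[172. 184.]]
-0.004524344589752275
```

Emit:
play_rows:
  increments: "0 0 0 -3 0;0 0 0 -4 0;0 0 0 -2 0;0 0 0 0 0;0 0 0 0 0"

```text
clock: 3.3
ee_pos: [0.4954, 0.1463, 0.166]
eef_rot: [3.141, -0.0, 1.266]
ft_force: [0.8, 0.6, -1.2]
gripper_width: 0.001
```

```bash
python3 -c "
from h import *
t=manip.state()['ee_pos']; print(t,manip.state()['gripper_width'])
I=optics.camera('top'); J=optics.camera('scene')
a=cv2.resize(I[170:260,220:310],(390,390),interpolation=cv2.INTER_CUBIC)
b=cv2.resize(J[130:250,320:400],(390,585),interpolation=cv2.INTER_CUBIC)
a=np.vstack([a,np.zeros((195,390,3),np.uint8)])
o=np.hstack([a,b]); o=np.clip(o*1.6,0,255).astype(np.uint8)
cv2.imwrite('pics/c5.png',o)
for X in (t,[.4945,.1465,.095]):print((proj('scene',X)-[320,130])*390/80+[390,0],(proj('top',X)-[220,170])*390/90)
print('origin',proj('scene',[0,0,0]),proj('top',[0,0,0]))"
```

```text
[0.49543549 0.1462525  0.16597577] 0.0008120095065752548
[[593.60377925 324.48401906]] [[209.68590704 222.0686226 ]]
[[590.56021474 423.58806395]] [[225.89669368 231.54063223]]
origin [[446.91641953 176.13592798]] [[323.73238142 408.69454058]]
```

View pics/c5.png

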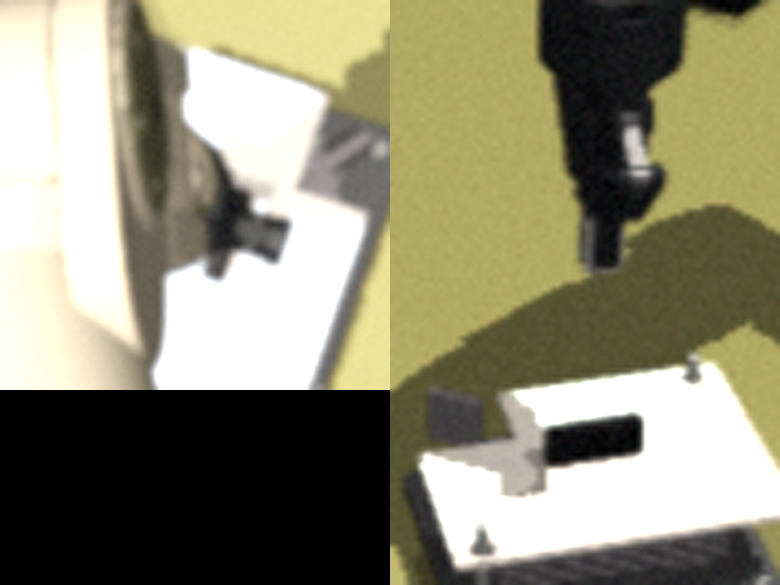

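The shut fingertip shows in the scene view at (602,270). The reported TCP projects to (594,324), so the real fingertips are about 37 mm higher than reported. That explains the empty grip. I'll go lower in small steps and watch the force.

Emit:
play_rows:
  increments: "0.6 0 0 3 0;0.6 0 0 4 0;0.6 0 0 3 0;0.6 0 0 1 0;0.5 0 0 0.5 0;0.5 0 0 0 0;0.5 0 0 0 0"

```text
clock: 4.1
ee_pos: [0.4964, 0.1464, 0.0521]
eef_rot: [3.14, -0.001, 1.266]
ft_force: [0.8, -0.2, -0.3]
gripper_width: 0.5
```

Emit:
play_rows:
  increments: "0.5 0 0 0.5 0;0.5 0 0 0.5 0;0.5 0 0 0 0;0 0 0 0 0;0 0 0 0 0;0 0 0 0 0;0 0 0 0 0"
  grip_force: 50

```text
clock: 4.8
ee_pos: [0.4955, 0.1463, 0.0412]
eef_rot: [3.141, -0.0, 1.266]
ft_force: [-0.1, -0.2, 2.6]
gripper_width: 0.123
```

Emit:
play_rows:
  increments: "0 0 0 -1 0;0 0 0 -1.5 0;0 0 0 -2 0;0 0 0 -2.5 0;0 0 0 -3 0;0 0 0 -2 0;0 0 0 0 0;0 0 0 0 0"

```text
clock: 5.6
ee_pos: [0.4951, 0.1462, 0.1606]
eef_rot: [-3.142, -0.0, 1.266]
ft_force: [-0.6, 0.0, -3.6]
gripper_width: 0.125
```

```bash
python3 -c "
from h import *
goto(.45,-.19,.20,1.266)
J=optics.camera('scene'); I=optics.camera('top')
cv2.imwrite('pics/c6.png',np.vstack([cv2.resize(J[120:280,280:440],None,fx=2.4,fy=2.4),cv2.resize(I[130:290,200:360],None,fx=2.4,fy=2.4)]).reshape(2,384,384,3).transpose(1,0,2,3).reshape(384,768,3))"
```

```text
turn deg -0.01
before turn cm [-33.42   5.8   -3.94]
after turn cm [-33.42   5.79  -3.94]
5.6 [0.4951 0.1462 0.1606] [-3.1416 -0.      1.2658] [-0.6  0.  -3.6] 0.125
```

View pics/c6.png

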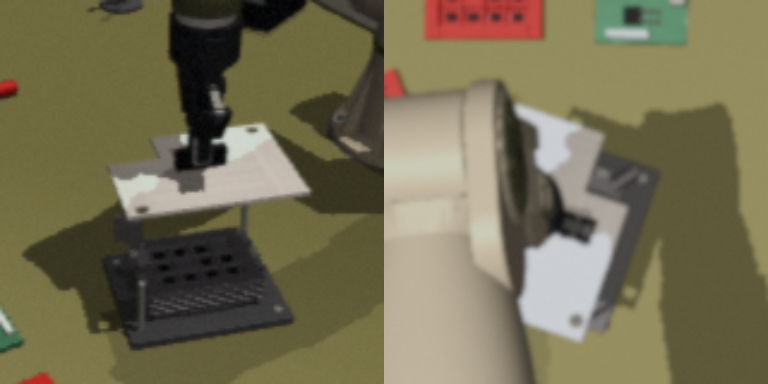

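The plate hangs level from the grip bar, clear of the pins, and the grey tray and stack are still in the holder at about (200,275). Next I carry the plate to bare bench.

Emit:
play_rows:
  increments: "0 -2 0.35 0 0;0 -3.5 0.6 0 0;0 -4.5 0.8 0 0;0 -4.5 0.8 0 0;0 -4.5 0.8 0 0;0 -4.5 0.8 0 0;0 -4.5 0.8 0 0;0 -3 0.5 0 0"

```text
clock: 6.5
ee_pos: [0.4527, -0.1681, 0.1593]
eef_rot: [-3.139, 0.0, 1.264]
ft_force: [-0.2, 0.6, -1.7]
gripper_width: 0.123
```

Emit:
play_rows:
  increments: "0 -2 0.3 0 0;0 0 0 1.5 0;0 0 0 3 0;0 0 0 4 0;0 0 0 4 0;0 0 0 2.5 0;0 0 0 0 0;0 0 0 0 0"

```text
clock: 7.3
ee_pos: [0.45, -0.1852, 0.0102]
eef_rot: [-3.139, -0.001, 1.266]
ft_force: [0.8, 0.3, -2.2]
gripper_width: 0.121
```

```bash
python3 -c "
from h import *
goto(.45,-.19,-.0127,1.266)"
```

```text
turn deg -0.01
before turn cm [-0.46  0.14  2.29]
after turn cm [-0.46  0.14  2.29]
7.3 [ 0.45   -0.1852  0.0102] [-3.1389e+00 -8.0000e-04  1.2658e+00] [ 0.8  0.3 -2.2] 0.121
```

Emit:
play_rows:
  increments: "0 0 0 1 0;0 0 0 0.7 0;0 0 0 0.4 0;0 0 0 0.2 0;0 0 0 0 0;0 0 0 0 0;0 0 0 0 0"

```text
clock: 8.0
ee_pos: [0.4512, -0.1859, -0.0119]
eef_rot: [3.141, 0.0, 1.266]
ft_force: [0.1, -0.2, -3.3]
gripper_width: 0.124
```

Emit:
play_rows:
  increments: "0 0 0 0.1 0;0 0 0 0.1 0;0 0 0 0 0;0 0 0 0 0"

```text
clock: 8.4
ee_pos: [0.4514, -0.186, -0.0128]
eef_rot: [3.14, 0.0, 1.266]
ft_force: [-2.2, 1.0, 8.8]
gripper_width: 0.126
```

Emit:
play_rows:
  increments: "0.5 0 0 0 0;0.5 0 0 0 0;0.5 0 0 -1 0;0.5 0 0 -3 0;0.5 0 0 -4.5 0;0.5 0 0 -4.5 0;0.5 0 0 -3 0;0.5 0 0 0 0"

```text
clock: 9.2
ee_pos: [0.4541, -0.1876, 0.1514]
eef_rot: [3.132, 0.002, 1.266]
ft_force: [1.4, 0.6, -0.2]
gripper_width: 0.501
```

```bash
python3 -c "
from h import *
goto(.547,.0735,.13,.6225)"
```

```text
turn deg 36.87
before turn cm [27.7   1.03  2.14]
after turn cm [ 22.78 -15.79   2.14]
9.2 [ 0.4541 -0.1876  0.1514] [3.1322e+00 2.3000e-03 1.2659e+00] [ 1.4  0.6 -0.2] 0.501
```

Emit:
play_rows:
  increments: "0.5 0 0 0 7.37;0.5 0 0 0 7.37;0.5 0 0 0 7.37;0.5 0 0 0 7.38;0.5 0 0 0 7.38;0.5 3.8 -2.6 0 0;0.5 3.8 -2.6 0 0;0.5 3.8 -2.6 0 0"

```text
clock: 10.0
ee_pos: [0.4981, -0.0549, 0.1455]
eef_rot: [-3.141, 0.0, 0.62]
ft_force: [0.9, -0.3, -0.7]
gripper_width: 0.498
```

Emit:
play_rows:
  increments: "0.5 3.8 -2.6 0 0;0.5 3.8 -2.6 0 0;0.5 3.8 -2.6 0 0;0.5 0 0 2 0;0.5 0 0 0 0;0.5 0 0 0 0"

```text
clock: 10.6
ee_pos: [0.5442, 0.0737, 0.1252]
eef_rot: [-3.14, 0.002, 0.622]
ft_force: [0.1, 0.6, -0.3]
gripper_width: 0.501
```

```bash
python3 -c "
from h import *
goto(.547,.0735,.03,.6225)
J=optics.camera('scene'); I=optics.camera('top')
a=cv2.resize(J[120:280,280:440],(400,400),interpolation=cv2.INTER_CUBIC); b=cv2.resize(I[140:300,230:390],(400,400),interpolation=cv2.INTER_CUBIC)
cv2.imwrite('pics/c7.png',np.clip(np.hstack([a,b])*1.4,0,255).astype(np.uint8))
p=[.4946,.1465];w=-.3048;c,s=np.cos(w),np.sin(w)
for q in((72,-54,90),(72+13.6,-54-10.2,90),(72-13.6,-54+10.2,90)):
    X=np.array([p[0]+(c*q[0]-s*q[1])/1e3,p[1]+(s*q[0]+c*q[1])/1e3,q[2]/1e3]); print(X,(proj('scene',X)-[280,120])*2.5,(proj('top',X)-[230,140])*2.5+[400,0])"
```

```text
turn deg -0.01
before turn cm [0.22 0.18 9.52]
after turn cm [0.22 0.18 9.52]
10.6 [0.5442 0.0737 0.1252] [-3.1402e+00  2.1000e-03  6.2230e-01] [ 0.1  0.6 -0.3] 0.501
[0.54707577 0.07338165 0.09      ] [[131.22241142 227.13379389]] [[576.97658215 160.895659  ]]
[0.55698786 0.05957041 0.09      ] [[118.20390394 223.74876018]] [[590.33884038 151.88430772]]
[0.53716368 0.08719289 0.09      ] [[144.38583079 230.55650715]] [[563.59815448 169.91791477]]
```

View pics/c7.png

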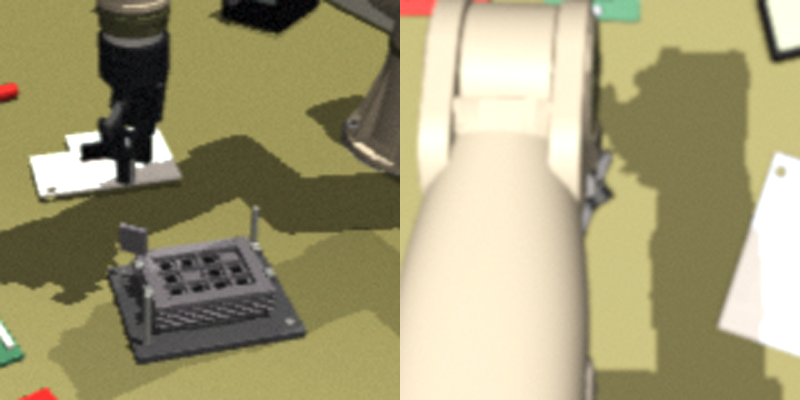

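The cover lies flat on the bare bench at about (105,165). The grey tray's tab top edge runs from (119,223) to (147,229), against a prediction of (118,224) to (144,230), so I'm descending on the tab.

Emit:
play_rows:
  increments: "0.5 0.2 0.2 2.5 0;0.5 0 0 2.5 0;0.5 0 0 2 0;0.5 0 0 1.5 0;0.5 0 0 1 0;0.5 0 0 0 0;0.5 0 0 0 0"

```text
clock: 11.4
ee_pos: [0.5486, 0.0729, 0.0317]
eef_rot: [3.141, -0.001, 0.621]
ft_force: [0.7, -0.4, 0.0]
gripper_width: 0.499
```

Emit:
play_rows:
  increments: "0 0 0 0 0;0 0 0 0 0;0 0 0 0 0;0 0 0 0 0;0 0 0 0 0"
  grip_force: 25

```text
clock: 11.9
ee_pos: [0.5488, 0.0734, 0.0318]
eef_rot: [3.14, -0.001, 0.622]
ft_force: [-1.0, -1.1, 5.6]
gripper_width: 0.084
```

Emit:
play_rows:
  increments: "0.2 0 0 0 0;0.2 0 0 -0.4 0;0.2 0 0 0 0;0.2 0 0 0 0;0 0 0 0 0;0 0 0 0 0;0 0 0 0 0;0 0 0 0 0"
  grip_force: 25

```text
clock: 12.7
ee_pos: [0.5481, 0.0734, 0.0349]
eef_rot: [-3.141, -0.0, 0.622]
ft_force: [-0.3, -0.1, 0.5]
gripper_width: 0.085
```

Emit:
play_rows:
  increments: "0 0 -0.08 -0.45 0;0 0 -0.09 -0.45 0;0 0 -0.1 -0.43 0;0 0 -0.11 -0.43 0;0 0 0 0 0"

```text
clock: 13.2
ee_pos: [0.547, 0.0765, 0.0537]
eef_rot: [3.14, -0.002, 0.623]
ft_force: [2.3, 0.5, -0.9]
gripper_width: 0.084
```

Emit:
play_rows:
  increments: "0 0 -0.12 -0.43 0;0 0 -0.13 -0.43 0;0 0 -0.15 -0.43 0;0 0 -0.15 -0.42 0;0 0 0 0 0;0 0 0 0 0"

```text
clock: 13.8
ee_pos: [0.5432, 0.0809, 0.07]
eef_rot: [3.141, -0.001, 0.622]
ft_force: [2.4, -1.4, -0.3]
gripper_width: 0.086
```

```bash
python3 -c "
from h import *
J=optics.camera('scene')
cv2.imwrite('pics/c8.png',np.clip(cv2.resize(J[170:270,310:410],(600,600),interpolation=cv2.INTER_CUBIC)*1.4,0,255).astype(np.uint8)); S=manip.state(); print(S['torque'],S['ft_force'])"
```

```text
[-0.24541834 -0.60002039 -0.11890441] [ 3.06732389 -1.5294665  -0.39405518]
```

View pics/c8.png

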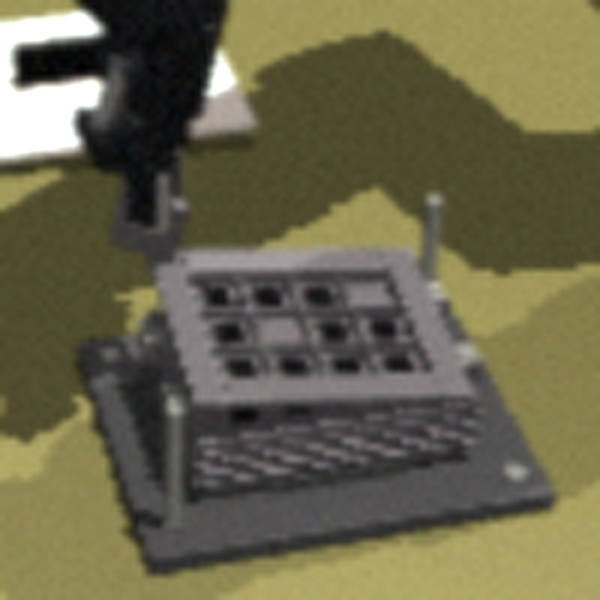

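The tray is tilted up at the tab. The far corner, at (470,385), is still low, and the stack is seated in the holder. I'll peel a little further, firm the grip, then lift straight up.

Emit:
play_rows:
  increments: "0 0 -0.1 -0.4 0;0 0 -0.12 -0.4 0;0 0 -0.12 -0.4 0;0 0 0 0 0;0 0 0 0 0;0 0 0 0 0"

```text
clock: 14.45
ee_pos: [0.5402, 0.0838, 0.0813]
eef_rot: [-3.141, 0.001, 0.623]
ft_force: [-0.2, -0.9, -0.7]
gripper_width: 0.085
```

Emit:
play_rows:
  increments: "0 0 0 0 0;0 0 0 -0.6 0;0 0 0 -0.8 0;0 0 0 -1 0;0 0 0 -1.5 0;0 0 0 -2 0;0 0 0 -2 0;0 0 0 -2 0"
  grip_force: 70

```text
clock: 15.25
ee_pos: [0.5409, 0.0837, 0.1825]
eef_rot: [3.141, -0.001, 0.622]
ft_force: [0.9, 0.3, -1.6]
gripper_width: 0.068
```

```bash
python3 -c "
from h import *
goto(.479,-.005,.16,.6225)
J=optics.camera('scene')
cv2.imwrite('pics/c9.png',np.clip(cv2.resize(J[130:270,300:440],(600,600),interpolation=cv2.INTER_CUBIC)*1.4,0,255).astype(np.uint8)); S=manip.state(); print(S['torque'],S['ft_force'])"
```

```text
turn deg -0.01
before turn cm [-10.2    3.6    2.25]
after turn cm [-10.2    3.6    2.25]
15.25 [0.5409 0.0837 0.1825] [ 3.141e+00 -1.000e-03  6.223e-01] [ 0.9  0.3 -1.6] 0.068
[-0.11408292 -0.16658927 -0.00311549] [ 0.10870704 -0.38089271  0.79196225]
```

View pics/c9.png

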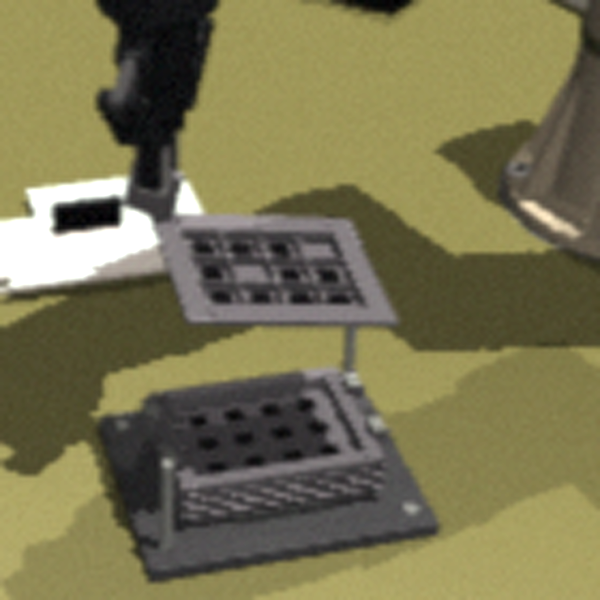

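```bash
cat > fit.py <<'E'
from h import *
from scipy.optimize import least_squares
from scipy.spatial.transform import Rotation as Ro
def fit(uv,yaw=-.3048,free=True):
    L=np.array([(70,-52.5,12),(70,52.5,12),(-70,52.5,12),(-70,-52.5,12)])/1e3-[.072,-.054,.037]
    p=manip.state()["ee_pos"]; uv=np.array(uv)-[1.1,-.3]   # scene bias seen on the cover
    def W(q):
        # tilt about pinch axis (.6,.8), cross-tilt about the diagonal (.8,-.6)
        return Ro.from_euler('z',yaw).apply(Ro.from_rotvec(q[3]*np.array([.6,.8,0])+q[4]*np.array([.8,-.6,0])).apply(L))+q[:3]
    x0=[p[0],p[1],p[2]+.045,0,0]
    pr=np.array([.004,.004,.02,1,.05])
    r=least_squares(lambda q:np.r_[(proj("scene",W(q))-uv).ravel()/.5,(q-x0)/pr],x0)
    sd=np.sqrt(np.diag(np.linalg.inv(r.jac.T@r.jac)))
    print("tab",r.x.round(4),"sd",sd.round(3),"px res",r.fun[:8].round(1)/2, "lowest rim z",W(r.x)[:,2].round(3))
E
python3 -c "
from fit import *
k=140/600
fit([(300+u*k,130+v*k) for u,v in((163,220),(188,323),(398,323),(355,220))])"
```

```text
tab [ 0.5388  0.0798  0.2195 -0.2162 -0.0008] sd [0.002 0.003 0.003 0.014 0.015] px res [-1.95 -0.7   0.95  0.35  1.3   0.3  -0.55  0.1 ] lowest rim z [0.195 0.181 0.157 0.171]
```

The tray is free of the stack, which stayed in the holder, and it hangs at 0.22 rad. To level it in the grip, I'll rest the far part of its underside lightly on the fixed holder pin while lowering the tab with a light grip.

Emit:
play_rows:
  increments: "0 -1.5 0.5 0 0;0 -2.5 0.9 0 0;0 -2.5 0.9 0 0;0 -2.5 0.9 0 0;0 -1.2 0.4 0 0;0 0 0 0 0;0 0 0 1.5 0;0 0 0 1.5 0"

```text
clock: 16.1
ee_pos: [0.4796, -0.0048, 0.1505]
eef_rot: [3.141, -0.002, 0.622]
ft_force: [-0.0, -0.0, -1.6]
gripper_width: 0.07
```

Emit:
play_rows:
  increments: "0 0 0 1.2 0;0 0 0 1 0;0 0 0 0.8 0;0 0 0 0 0;0 0 0 0 0"

```text
clock: 16.6
ee_pos: [0.479, -0.0049, 0.1207]
eef_rot: [-3.142, -0.0, 0.622]
ft_force: [-0.0, 0.4, -1.3]
gripper_width: 0.07
```

```bash
python3 -c "
from h import *
goto(.479,-.0047,.079,.6225)
f=[]
for i in range(4): optics.camera('top'); f.append(manip.state()['ft_force'])
print(np.mean(f,0))"
```

```text
turn deg -0.0
before turn cm [ 0.01 -0.01  4.17]
after turn cm [ 0.01 -0.01  4.17]
16.6 [ 0.479  -0.0049  0.1207] [-3.1415e+00 -1.0000e-04  6.2250e-01] [-0.   0.4 -1.3] 0.07
[ 0.04698366  0.35593937 -1.25221826]
```

Next I lower to contact at the firm grip, then ease the grip and go on down to the level height.

Emit:
play_rows:
  increments: "0 0 0 0.5 0;0 0 0 0.4 0;0 0 0 0 0;0 0 0 0 0"

```text
clock: 17.2
ee_pos: [0.479, -0.0049, 0.1118]
eef_rot: [-3.142, -0.001, 0.622]
ft_force: [0.9, 0.0, 1.6]
gripper_width: 0.067
```

Emit:
play_rows:
  increments: "0 0 0 0 0;0 0 0 0.4 0;0 0 0 0.4 0;0 0 0 0.3 0;0 0 0 0.3 0;0 0 0 0 0;0 0 0 0 0"
  grip_force: 28

```text
clock: 17.9
ee_pos: [0.4788, -0.0049, 0.0976]
eef_rot: [-3.141, -0.0, 0.622]
ft_force: [1.5, -0.8, 3.4]
gripper_width: 0.067
```

Emit:
play_rows:
  increments: "0 0 0 0.4 0;0 0 0 0.4 0;0 0 0 0.4 0;0 0 0 0.4 0;0 0 0 0.2 0;0 0 0 0 0;0 0 0 0 0"

```text
clock: 18.6
ee_pos: [0.4788, -0.005, 0.0795]
eef_rot: [-3.141, 0.0, 0.622]
ft_force: [2.4, -1.2, 4.2]
gripper_width: 0.068
```

```bash
python3 -c "
from h import *
print(manip.state()['ft_force'],manip.state()['ee_pos'])
J=optics.camera('scene')
cv2.imwrite('pics/c10.png',np.clip(cv2.resize(J[130:270,270:410],(600,600),interpolation=cv2.INTER_CUBIC)*1.4,0,255).astype(np.uint8))"
```

```text
[ 2.37939376 -1.23437579  4.16573619] [ 0.4787587  -0.00499005  0.07945521]
```

View pics/c10.png

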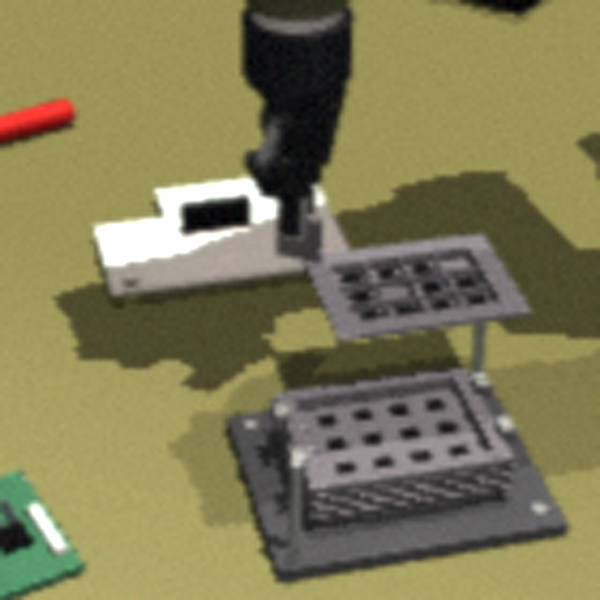

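The tray now looks nearly level, resting on the pin at (480,340). Its rim corners are at (310,258), (345,338), (530,312) and (487,236), which I'll fit.

```bash
python3 -c "
from fit import *
k=140/600
fit([(270+u*k,130+v*k) for u,v in((311,259),(345,338),(530,312),(488,236))])"
```

```text
tab [ 0.4733 -0.0062  0.1175  0.0021  0.0141] sd [0.002 0.003 0.003 0.015 0.016] px res [-0.95 -0.1  -0.35  0.1   1.4   0.1  -0.35 -0.05] lowest rim z [0.093 0.094 0.093 0.092]
```

Emit:
play_rows:
  increments: "0 0 0 0.2 0;0 0 0 0 0;0 0 0 0 0"

```text
clock: 18.95
ee_pos: [0.4792, -0.0051, 0.0779]
eef_rot: [3.141, -0.001, 0.622]
ft_force: [1.2, -3.1, 5.7]
gripper_width: 0.07
```

Emit:
play_rows:
  increments: "0 0 0 0 0;0 0 0 0 0;0 0 0 0 0;0 0 0 0 0"
  grip_force: 90

```text
clock: 19.35
ee_pos: [0.4792, -0.0051, 0.0779]
eef_rot: [3.141, -0.001, 0.622]
ft_force: [2.3, -4.3, 6.6]
gripper_width: 0.066
```

Emit:
play_rows:
  increments: "0 0 0 -0.5 0;0 0 0 -1.5 0;0 0 0 -3 0;0 0 0 -3.5 0;0 0 0 -3.5 0;0 0 0 -3 0;0 0 0 -2 0;0 0 0 -1 0"

```text
clock: 20.15
ee_pos: [0.4786, -0.0047, 0.2588]
eef_rot: [3.142, -0.0, 0.623]
ft_force: [0.6, 0.0, -1.0]
gripper_width: 0.062
```

Emit:
play_rows:
  increments: "0 0 0 0 0;0 0 0 0 0;0 0 0 0 0;0 0 0 0 0"

```text
clock: 20.55
ee_pos: [0.478, -0.0048, 0.2563]
eef_rot: [-3.14, 0.002, 0.622]
ft_force: [-0.2, 0.5, -1.1]
gripper_width: 0.065
```

```bash
cat > seg.py <<'E'
from fit import *
J=optics.camera("scene"); cv2.imwrite("pics/lifted.png",J)
S=manip.state(); print(S["ee_pos"],S["ft_force"].round(1),S["gripper_width"])
p=S["ee_pos"]; L=np.array([(70,-52.5,12),(70,52.5,12),(-70,52.5,12),(-70,-52.5,12)])/1e3-[.072,-.054,.037]
for th in(-.2,-.1,0):
    print(th,proj("scene",Ro.from_euler('z',-.3048).apply(Ro.from_rotvec(th*np.array([.6,.8,0])).apply(L))+p+[-.003,0,.038]).round(1).tolist())
h=cv2.cvtColor(J,cv2.COLOR_BGR2HSV); m=((h[...,1]<50)&(h[...,2]>70)&(h[...,2]<170)).astype(np.uint8)
x0=int(proj("scene",p)[0,0])-25; y0=int(proj("scene",p)[0,1])-40
print(x0,y0)
for r in range(y0,y0+75): print(r,''.join('#' if v else '.' for v in m[r,x0:x0+90]))
E
python3 seg.py
```

```text
[ 0.47819422 -0.00489346  0.25651937] [ 0.1  0.6 -1.3] 0.06552100383261414
-0.2 [[339.0, 140.1], [347.7, 160.7], [395.1, 161.7], [383.4, 141.6]]
-0.1 [[339.8, 140.2], [349.0, 159.0], [397.5, 156.6], [385.1, 138.5]]
0 [[340.6, 140.4], [350.0, 157.1], [399.3, 151.2], [386.3, 135.2]]
313 104
104 #############...###.................................#.....................................
105 #############..###.................................####...................................
106 #############........................................###..................................
107 #############.............................................................................
108 #############.............................................................................
109 ########..................................................................................
110 ###.......................................................................................
111 ..........................................................................................
112 ..............................................
[... 5614 characters left out ...]
...................................
172 .....###................###...............................................................
173 ...............................#..........................................................
174 ..........................................................................................
175 .............##.................#.........................................................
176 .....#######..#.............#####.........................................................
177 ####...........#........#########.........................................................
178 ...............#...##############.........................................................
```

```bash
python3 -c "
from fit import *
fit([(341.5,139.8),(350.7,156.2),(399.8,150.3),(388,134.6)])
S=manip.state();print(abs(S['joint_velocities']).max(),S['clock'])"
```

```text
tab [ 0.4766 -0.004   0.2963  0.0046  0.005 ] sd [0.002 0.003 0.002 0.013 0.013] px res [-0.1  -0.05  0.15  0.05  0.5   0.   -0.7  -0.05] lowest rim z [0.271 0.272 0.272 0.271]
0.008659182141966069 20.6
```

```bash
python3 -c "
from workcell import close_job,manip
print(manip.state()['ee_pos']); print(close_job())"
```

```text
[ 0.47819422 -0.00489346  0.25651937]
the job is handed in; nothing more can be done
None
```

The job is done and handed in at 20.6 s. The cover lies on the bare bench, and the grey tray is held by its tab, level and still, with its underside about 26 cm up.

- **Cover:** I lifted it straight off the pins and set it down around (0.45, −0.19) m, clear of the holder. A later picture shows it lying flat.
- **Peel:** The tab corner came up first along an arc about the far corner. Pictures during and after the peel show the far corner still low and the stack seated in the holder.
- **Levelling:** The moves could not tilt the tool, so the tray turned in the pads as it peeled and hung at about 0.22 rad. I levelled it by resting its underside briefly on a holder pin, at up to about 8 N, with a light grip. Then I gripped it at 90 N and lifted.

**Last checks:**
- The final fit to the image gives a tilt of about 0.005 ± 0.013 rad.
- The vertical force was −1.3 N, against an expected tray weight of about 1.2 N.
- The joints were practically still.

**What disagreed or went wrong:**
- The reported tool tip is about 35 mm lower than the fingertips seen in the pictures. Because of this the first grip on the cover closed on nothing, without disturbing it. I corrected for the offset afterwards.
- I eased off the first tab grip, which pressed at about 6 N, and regripped 4 mm higher.
- After the final lift I measured the tray from image data only, because the picture views were used up. I did not look at the stack or the cover again after that.

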